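# Pack the filter discs down the green column

## Robot

A 6-joint arm with a two-finger parallel gripper is mounted at the origin on the work surface. World frame = base frame: x ahead of the robot, y to its left, z up, the work surface at z = 0. Lengths are in mm, angles in rad, forces in N, time in s.
With the tool pointing down it reaches from about 300 to 775 mm from the base axis. Payload 14.6 kg.
Tool frame: the origin (TCP) lies on the centre line of the jaws, within the pads' length; the fingertips stand ahead of it and the grasp point (between the pads) is the TCP (manip.tip_reach is the z of the fingertips in the tool frame, in mm); z points along the fingers, y is the direction in which the jaws open and shut (so a half turn about z gives the same grasp; the last joint's range is limited). The gripper opens to 94 mm and grips with 3 to 60 N. Pads are 16 mm wide; open, the fingers measure 119 mm over their backs; the gripper's body (75 mm by 177 mm) begins 78 mm behind the grasp point.
Start: joints at [1.134, 0.3, 1.521, -0, 1.321, -0.067], TCP at [198.783, 512.811, 224.446] pointing down, gripper open.
Joint ranges: [-3.03, 3.03], [-0.79, 2.21], [0.23, 2.52], [-1.04, 4.18], [0, 3.07], [-2.55, 2.55]. Speed limits (rad/s): [2.22, 2.22, 2.57, 3.14, 3.14, 3.14].

## Interface

Orientations are given as [roll, pitch, yaw] about the fixed x, y, z axes, in that order (R = Rz(yaw) Ry(pitch) Rx(roll)).
In Python, from cell import manip, camera, search_frame, masks_of, tip_of gives the robot as it stands.
- The arm moves only by the tool send_rows, never from a script. Its argument "plan" is a list of rows, each an object with "travel": the shift along the tool's x, y, z in mm, a list of three; "delta_rot": the turn, a rotation vector about the tool's x, y, z in degrees, a list of three; "fingers": the gripper's target within -1 to 1 (shut at 1, half-way at 0, fully open at -1). In form: [{"travel": [dx, dy, dz], "delta_rot": [wx, wy, wz], "fingers": fingers}, ...]. A call has 1 to 20 rows; each row shifts and turns the commanded pose from where the row before left it, along the tool's axes as they then stand; what a row does not reach is not made up. A row lasts 1/8 s, in which the tool goes at most 62.5 mm and 10.7 degrees, less where a joint would pass 70% of its speed; a pose out of reach is approached as far as the arm can. A call is refused whole if a number of a shift passes 62.5 or a number of a turn 10.7, either way. A call with a gripper value outside its range is refused whole. The fingers move at their own pace and stop on an object; "grip_force" is the grip in N (left out, the last holds). Time passes only in rows, so rows that do not move let the fingers close. It gives the time, the measured TCP pose, the force and the opening at its end, in the units of the state.
- manip.read_state(): the state, without advancing time (a new reading comes with each control period).
- camera(name): name is "scene" or "top"; returns a dict with "color" (420x560x3 uint8, red, green, blue), "z_map" (420x560 float32, mm along the optical axis (not along the pixel's ray), 0 where there is no reading), "fov_y" (degrees; the focal length in pixels is half the picture's height over the tangent of half this angle, whatever the lens; pixels are square), "cx", "cy" (the principal point, pixels), "world_from_camera" (4x4, takes a point from camera to world coordinates). Camera axes: x right, y up, looking along -z (the intrinsics and any distortion apply to the point x, -y, -z); pixel columns grow to the right and rows downward; lengths in mm; the calibration is good to about 2 mm. A picture is of the moment at which its call begins.
- manip.sign_off(): hands the job in, once; it reports no verdict.
Trained networks look in the newest picture that a camera, given by its name, has taken for a name from the list of things; names that differ only in an ending like _2 or _b are one class to them, and where a whole thing is asked for, a point or a joint stands for the part that bears it (a point fixed in the world has none). Each returns a list of dicts, best first, with "confidence" (0 to 1); they miss things now and then, are a little off and sometimes report something else, mostly with a low value. They report only what shows in the picture. A call takes as long as a camera call.
- search_frame(name, camera): "at" ([x, y, z] in mm, in the coordinates of the camera as it stood for that picture, good to about 4 mm: the middle of the surface that is visible of it).
- masks_of(name, camera): "region" (420x560 bool, what is visible of it).
- tip_of(name, camera): "at" ([x, y, z] in mm, in the coordinates of the camera as it stood for that picture, good to about 4 mm: a listed point, or the origin of a listed thing).
The state is a dict: "clock": time; "joints": joint angles; "qd": joint speeds; "effort": joint torques, N m; "eef_pos": TCP position; "eef_rot": TCP orientation; "wrist_force": force on the tool from outside, world axes, zero at the start; "moment": the same for the moment, N m; "finger_gap": finger opening in mm.
Only numpy, scipy, OpenCV 4.12 (cv2) and the standard library are available. Lean on these libraries where they do the work, as an engineer would, in place of code of your own. Each camera call takes 0.05 s, during which the arm holds its last target. There are 200 camera calls.

## Task

In the green-collared clear column a stack of orange filter discs is stuck part way down. Take the tamping rod with the green handle, push the stack straight down the column with it until the discs bottom out, then let go and leave the rod standing in the column. Do not touch the blue-collared column with the rod.

Things in the scene. Friction and masses are not known exactly. Their poses are not given: they have to be found in the camera images.
- rod_green: Tamping rod, 180 mm long, 0.1 to 0.17 kg, upright in a low white cup (rim 35 mm high, bore 46 mm). Origin: centre of its foot's underside, at first 6 mm above the table; z up along the rod. White foot: diameter 26, height 10 mm; steel stem: diameter 12 mm; green handle with a black band: diameter 26 mm, 120 to 180 mm above the origin, grip at 150 mm. A white-handled rod is a bystander.
- column_green: Fixed clear column, green square base (110 x 110 x 12 mm), green flared collar at its mouth. Origin: centre of the base's underside, on the table; z up the axis. Bore diameter 48 mm, floor 14 mm above the origin; the flare begins at 105 mm, its rim is at 130 mm, 78 mm wide inside, 84 outside. In the bore: three orange-rimmed white discs, diameter 45 mm, 24 mm high together.
- discs_green (a joint): How far the disc stack in the green column has slid down, in m: 0 = its top face is 98 mm above the column's origin; 0.060 = bottomed out on the floor (top face at 38 mm). Starts at 0 to 0.020. The discs move together, grip the wall and stay where left; a steady push of about 7 to 9 N slides them; at the bottom they stop dead.
- column_blue: A second column, same sizes and origin, with blue base and collar and its own discs part way down. A fixed bystander that the rod must not touch.

How it is judged:
By the outcome, as a careful person would: the job done as asked, in the order asked, and still so for the second after the job is handed in, with the robot touching nothing.
It also fails if it takes over 42 s, if anything falls off the work surface, if the arm or the gripper's body presses on something with over 40 N, if the wrist force passes 120 N, or if a joint passes its speed limit or range.

## Working session

There is one attempt and no reset: what is moved stays moved. The work goes in short steps, Python scripts to look and compute and a tool call to move; the robot and the scene stay as the last step left them, time stands still between calls to the robot, and variables do not carry over. Pictures are saved under pics/ and viewed, about 8 in all and at most 12, crops included, and the job is handed in when it is done.

Besides the shell and the picture viewer there is one more tool, called by a JSON object that holds its "api" and its "payload". send_rows: Moves the arm, as the interface text tells. Its arguments: {"type":"object","properties":{"plan":{"type":"array"},"grip_force":{"type":"number"}},"required":["plan"]}

```bash
mkdir -p pics
cat > h.py <<'E'
import numpy as np, cv2
from cell import manip, camera, search_frame, masks_of, tip_of
def w(c,p): return (c["world_from_camera"]@np.r_[p,1])[:3]
def cloud(c,m):
    v,u=np.nonzero(m&(c["z_map"]>0)); z=c["z_map"][v,u]; f=210/np.tan(np.radians(c["fov_y"])/2)
    P=np.c_[(u-c["cx"])/f*z,-(v-c["cy"])/f*z,-z,np.ones(len(z))]
    return (P@c["world_from_camera"].T)[:,:3]
def pix(c,P):
    q=np.linalg.inv(c["world_from_camera"])@np.r_[P,1]; f=210/np.tan(np.radians(c["fov_y"])/2)
    return c["cx"]+f*q[0]/-q[2], c["cy"]-f*q[1]/-q[2]
E
python3 - <<'E'
from h import *
s=manip.read_state(); print({k:np.round(v,3) for k,v in s.items()}, manip.tip_reach)
im=[]
for n in ("scene","top"):
    c=camera(n); im.append(c["color"]); print(n,c["fov_y"],c["cx"],c["cy"],c["world_from_camera"][:3,3].round(), [k for k in c])
    for t in ("rod_green","column_green","column_blue","discs_green"):
        for k,f in (("tip",tip_of),("srch",search_frame)):
            try: print(n,t,k,[(w(c,d["at"]).round(1),round(d["confidence"],2)) for d in f(t,n)][:3])
            except Exception as e: print(t,k,e)
    cv2.imwrite(f"pics/{n}0.png",c["color"][:,:,::-1])
E
```

```text
{'clock': np.float64(0.0), 'joints': array([ 1.134,  0.3  ,  1.522,  0.   ,  1.321, -0.067]), 'qd': array([-0.   , -0.   ,  0.002, -0.   , -0.   , -0.001]), 'effort': array([-0.0000e+00, -5.3181e+01, -3.5273e+01,  7.1000e-02,  2.4000e-02,
       -0.0000e+00]), 'eef_pos': array([198.688, 512.582, 223.867]), 'eef_rot': array([-3.14 , -0.   ,  2.772]), 'wrist_force': array([-0.764,  0.155,  0.48 ]), 'moment': array([0.016, 0.07 , 0.05 ]), 'finger_gap': np.float64(93.691)} 19.0
scene 43.072053090132364 279.3131849462358 206.12094260129214 [1363. -113. 1014.] ['color', 'z_map', 'fov_y', 'cx', 'cy', 'world_from_camera']
scene rod_green tip [(array([ 560.3, -287.1,    9.9]), 0.88)]
scene rod_green srch [(array([ 565.4, -283.2,  145.8]), 0.84)]
scene column_green tip [(array([535.2, 314.3,   1. ]), 0.89), (array([ 558. , -284.4,    8.9]), 0.33)]
scene column_green srch [(array([552.3, 313.6,  37.4]), 0.58)]
scene column_blue tip [(array([574.7, 125.7,   0.8]), 0.6)]
scene column_blue srch [(array([586.4, 125.4,  31.4]), 0.97)]
discs_green tip it knows: column_blue, column_green, rod_green
scene discs_green srch [(array([526.2, 323.4,  86.8]), 0.58)]
top 42.122516689969515 288.56159796293184 202.2968932835797 [ 435.    6. 1208.] ['color', 'z_map', 'fov_y', 'cx', 'cy', 'world_from_camera']
top rod_green tip [(array([ 5.598e+02, -2.862e+02,  5.000e-01]), 0.57)]
top rod_green srch [(array([ 556.8, -281.7,  156.1]), 0.56)]
top column_green tip [(array([538.6, 316.3,   1.2]), 0.71)]
top column_green srch [(array([537.2, 304.6,  46.8]), 0.96)]
top column_blue tip [(array([576.4, 127.1,  -0.8]), 0.55)]
top column_blue srch [(array([567.9, 121.2,  63.7]), 0.89)]
discs_green tip it knows: column_blue, column_green, rod_green
top discs_green srch [(array([541.4, 320.2,  88.4]), 0.57)]
```

View pics/scene0.png

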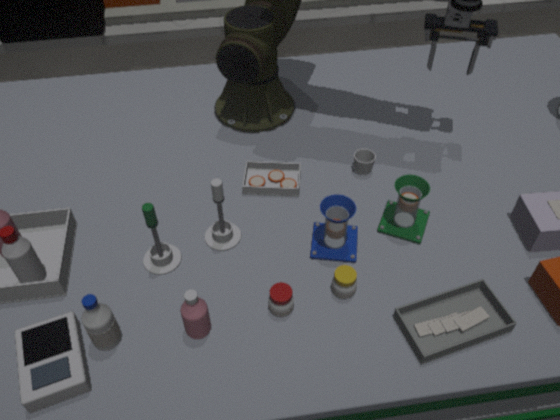

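View pics/top0.png

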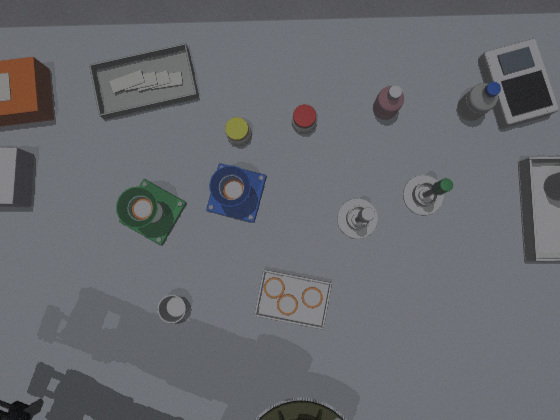

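Run:
```python
from h import *
for n in ("scene","top"):
    c=camera(n); h=cv2.cvtColor(c["color"],cv2.COLOR_RGB2HSV)
    g=(h[...,0]>40)&(h[...,0]<85)&(h[...,1]>80)
    A=np.ones((420,560),bool); P=cloud(c,A)
    for t in ("rod_green","column_green","discs_green"):
        m=masks_of(t,n)
        if not m: print(n,t,"none"); continue
        m=m[0]["region"]; P=cloud(c,m)
        for lo,hi in ((2,20),(35,80),(80,110),(118,135),(125,190),(178,195)):
            Q=P[(P[:,2]>lo)&(P[:,2]<hi)]
            if len(Q)>5: print(n,t,lo,hi,len(Q),"mid",((np.percentile(Q,1,0)+np.percentile(Q,99,0))/2).round(1),"ext",np.ptp(Q,0).round(0),"max z",Q[:,2].max().round(1))
```

```text
scene rod_green 2 20 18 mid [ 560.6 -285.2   15.9] ext [12. 17.  6.] max z 18.8
scene rod_green 35 80 42 mid [ 564.6 -283.3   57.4] ext [ 8.  9. 43.] max z 78.9
scene rod_green 80 110 28 mid [ 564.5 -284.1   95.5] ext [ 8.  7. 28.] max z 109.5
scene rod_green 118 135 16 mid [ 568.7 -282.2  126.1] ext [ 9. 14. 15.] max z 133.6
scene rod_green 125 190 263 mid [ 562.  -283.8  158.2] ext [28. 24. 64.] max z 189.6
scene rod_green 178 195 97 mid [ 560.  -284.   183.9] ext [27. 24. 12.] max z 190.3
scene column_green 2 20 1099 mid [540.4 315.3  11.3] ext [148. 154.  18.] max z 19.9
scene column_green 35 80 292 mid [548.2 312.6  57.5] ext [42. 50. 45.] max z 80.0
scene column_green 80 110 425 mid [537.1 315.5  95.3] ext [62. 56. 30.] max z 110.0
scene column_green 118 135 340 mid [538.1 316.  125.9] ext [85. 82. 17.] max z 134.7
scene column_green 125 190 196 mid [538.1 316.  129.9] ext [85. 82. 11.] max z 135.9
scene discs_green 80 110 65 mid [527.2 320.6  89. ] ext [25. 29.  9.] max z 93.1
scene discs_green 125 190 6 mid [568.8 292.  132.5] ext [ 9. 12.  7.] max z 135.9
top rod_green 2 20 
[... 174 characters left out ...]
-283.2   93.3] ext [ 9.  7. 26.] max z 106.2
top rod_green 125 190 239 mid [ 560.6 -285.1  161.8] ext [25. 25. 57.] max z 189.8
top rod_green 178 195 151 mid [ 560.4 -285.7  185.4] ext [23. 24. 13.] max z 191.6
top column_green 2 20 1320 mid [538.5 312.2  11.8] ext [147. 154.  18.] max z 20.0
top column_green 35 80 91 mid [537.4 307.2  55. ] ext [51. 48. 43.] max z 78.4
top column_green 80 110 557 mid [537.9 315.3  96.9] ext [55. 55. 30.] max z 110.0
top column_green 118 135 572 mid [537.9 314.8 126.2] ext [80. 83. 17.] max z 134.8
top column_green 125 190 359 mid [537.9 314.7 129.7] ext [80. 83. 10.] max z 134.8
top discs_green 80 110 294 mid [538.6 315.6  89.2] ext [42. 37. 14.] max z 97.5
```

The scene view shows the green rod at (150,215), the green column at (411,200), and the blue one at (337,220) beside the direct path. Network and depth readings agree: rod at about (560.3, -285), green column at about (538, 315), disc top at about z 89. I keep the yaw fixed, fly high, and go around the blue column on the robot side.

```bash
cat > go.py <<'E'
import sys
from h import *
from scipy.spatial.transform import Rotation as Ro
s=manip.read_state(); p=np.array(s["eef_pos"]); R=Ro.from_euler("xyz",s["eef_rot"]).as_matrix()
print("t",round(s["clock"],2),"pos",p.round(1),"rot",np.round(s["eef_rot"],4),"F",np.round(s["wrist_force"],1),"gap",round(float(s["finger_gap"]),1))
for a in sys.argv[1:]:
    q=np.array(eval(a),float); print(a,"tool shift",(R.T@(q-p)).round(1)); p=q
E
python3 go.py [240,420,300] [560.3,-285,300] [560.3,-285,156]
```

```text
t 1.2 pos [198.8 512.8 224.5] rot [3.1416 0.     2.7718] F [ 0.  -0.1 -0.7] gap 93.8
[240,420,300] tool shift [-72.  -71.7 -75.5]
[560.3,-285,300] tool shift [-553.5 -541.6    0. ]
[560.3,-285,156] tool shift [  0.  -0. 144.]
```

{"api": "send_rows", "payload": {"plan": [{"travel":[-24,-24,-25],"delta_rot":[0,0,0],"fingers":-1},{"travel":[-24,-24,-25],"delta_rot":[0,0,0],"fingers":-1},{"travel":[-24,-24,-25],"delta_rot":[0,0,0],"fingers":-1},{"travel":[-37,-36,0],"delta_rot":[0,0,0],"fingers":-1},{"travel":[-37,-36,0],"delta_rot":[0,0,0],"fingers":-1},{"travel":[-37,-36,0],"delta_rot":[0,0,0],"fingers":-1},{"travel":[-37,-36,0],"delta_rot":[0,0,0],"fingers":-1},{"travel":[-37,-36,0],"delta_rot":[0,0,0],"fingers":-1},{"travel":[-37,-36,0],"delta_rot":[0,0,0],"fingers":-1},{"travel":[-37,-36,0],"delta_rot":[0,0,0],"fingers":-1},{"travel":[-37,-36,0],"delta_rot":[0,0,0],"fingers":-1},{"travel":[-37,-36,0],"delta_rot":[0,0,0],"fingers":-1},{"travel":[-37,-36,0],"delta_rot":[0,0,0],"fingers":-1},{"travel":[-37,-36,0],"delta_rot":[0,0,0],"fingers":-1},{"travel":[-37,-36,0],"delta_rot":[0,0,0],"fingers":-1},{"travel":[-37,-36,0],"delta_rot":[0,0,0],"fingers":-1},{"travel":[-37,-36,0],"delta_rot":[0,0,0],"fingers":-1},{"travel":[-37,-36,0],"delta_rot":[0,0,0],"fingers":-1},{"travel":[0,0,0],"delta_rot":[0,0,0],"fingers":-1}]}}

```text
clock: 3.58
eef_pos: [562.4, -286.9, 297.5]
eef_rot: [3.141, -0.002, 2.769]
wrist_force: [-0.9, -0.4, -0.5]
finger_gap: 93.8
```

```bash
python3 go.py [560.3,-285,300] [560.3,-285,156]
```

```text
t 3.58 pos [ 562.4 -286.9  297.5] rot [ 3.1414e+00 -2.3000e-03  2.7691e+00] F [-0.9 -0.4 -0.5] gap 93.8
[560.3,-285,300] tool shift [ 2.7  1.  -2.5]
[560.3,-285,156] tool shift [ -0.3  -0.  144. ]
```

{"api": "send_rows", "payload": {"plan": [{"travel":[1.5,-1,20],"delta_rot":[0,0,0],"fingers":-1},{"travel":[0,0,31],"delta_rot":[0,0,0],"fingers":-1},{"travel":[0,0,31],"delta_rot":[0,0,0],"fingers":-1},{"travel":[0,0,31],"delta_rot":[0,0,0],"fingers":-1},{"travel":[0,0,20],"delta_rot":[0,0,0],"fingers":-1},{"travel":[0,0,11],"delta_rot":[0,0,0],"fingers":-1},{"travel":[0,0,0],"delta_rot":[0,0,0],"fingers":-1},{"travel":[0,0,0],"delta_rot":[0,0,0],"fingers":-1}]}}

```text
clock: 4.58
eef_pos: [560.8, -284.8, 156.6]
eef_rot: [-3.141, 0.002, 2.772]
wrist_force: [0.3, 0.6, -0.3]
finger_gap: 93.9
```

Run:
```python
from h import *
c=camera("scene"); cv2.imwrite("pics/s1.png",cv2.resize(c["color"][130:300,70:290,::-1],None,fx=3,fy=3))
s=manip.read_state(); print(s["eef_pos"],s["eef_rot"],s["clock"])
m=masks_of("rod_green","scene"); P=cloud(c,m[0]["region"]); Q=P[P[:,2]>178]
if len(Q)>5: print(len(Q),((np.percentile(Q,1,0)+np.percentile(Q,99,0))/2).round(1),np.ptp(Q,0))
```

```text
[ 560.77431277 -284.89243232  156.55381869] [-3.14136667e+00  1.57436164e-03  2.77187367e+00] 4.625
97 [ 562.2 -284.2  183.5] [24.57202396 23.59840516 11.7148344 ]
```

View pics/s1.png

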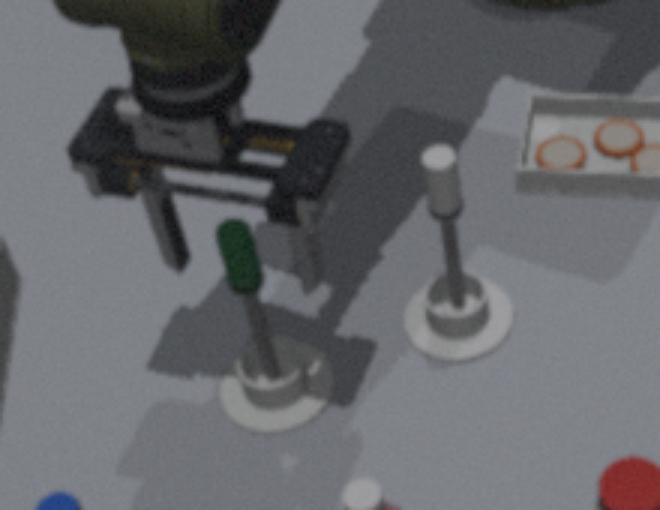

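The green handle at (240,255) in the crop stands between the two fingers, so I close and lift.

{"api": "send_rows", "payload": {"plan": [{"travel":[0,0,0],"delta_rot":[0,0,0],"fingers":0.4},{"travel":[0,0,0],"delta_rot":[0,0,0],"fingers":1},{"travel":[0,0,0],"delta_rot":[0,0,0],"fingers":1},{"travel":[0,0,0],"delta_rot":[0,0,0],"fingers":1},{"travel":[0,0,0],"delta_rot":[0,0,0],"fingers":1},{"travel":[0,0,0],"delta_rot":[0,0,0],"fingers":1},{"travel":[0,0,0],"delta_rot":[0,0,0],"fingers":1},{"travel":[0,0,0],"delta_rot":[0,0,0],"fingers":1}], "grip_force": 50}}

```text
clock: 5.68
eef_pos: [560.4, -284.8, 155.4]
eef_rot: [-3.142, -0.0, 2.772]
wrist_force: [0.7, 0.3, 0.1]
finger_gap: 25.0
```

{"api": "send_rows", "payload": {"plan": [{"travel":[0,0,-15],"delta_rot":[0,0,0],"fingers":1},{"travel":[0,0,-30],"delta_rot":[0,0,0],"fingers":1},{"travel":[0,0,-30],"delta_rot":[0,0,0],"fingers":1},{"travel":[0,0,-35],"delta_rot":[0,0,0],"fingers":1},{"travel":[0,0,-35],"delta_rot":[0,0,0],"fingers":1},{"travel":[0,0,-30],"delta_rot":[0,0,0],"fingers":1},{"travel":[0,0,-20],"delta_rot":[0,0,0],"fingers":1},{"travel":[0,0,0],"delta_rot":[0,0,0],"fingers":1}]}}

```text
clock: 6.68
eef_pos: [560.6, -284.8, 352.6]
eef_rot: [-3.141, 0.003, 2.772]
wrist_force: [0.5, -0.7, -1.3]
finger_gap: 25.4
```

```bash
python3 go.py [420,-100,350] [420,200,350] [538,315,350] [538,315,270]
python3 - <<'E'
from h import *
c=camera("scene"); cv2.imwrite("pics/s2.png",cv2.resize(c["color"][30:280,50:300,::-1],None,fx=2.4,fy=2.4))
m=masks_of("rod_green","scene"); P=cloud(c,m[0]["region"])
for z in range(190,400,20):
    Q=P[(P[:,2]>z)&(P[:,2]<z+20)]
    if len(Q)>3: print(z,len(Q),np.median(Q,0).round(1))
print(P[:,2].min(),P[:,2].max(),[w(c,d["at"]) for d in tip_of("rod_green","scene")])
E
```

```text
t 6.67 pos [ 560.6 -284.8  352.6] rot [-3.1411  0.0033  2.7719] F [ 0.5 -0.7 -1.3] gap 25.4
[420,-100,350] tool shift [197.9 121.6   1.9]
[420,200,350] tool shift [108.4 279.7  -0.5]
[538,315,350] tool shift [-6.850e+01  1.499e+02  1.000e-01]
[538,315,270] tool shift [ 0.3  0.  80. ]
190 20 [ 570.9 -282.7  206. ]
210 98 [ 565.2 -281.7  214.3]
230 42 [ 564.8 -281.6  240.5]
250 41 [ 564.9 -282.5  259.3]
270 49 [ 564.9 -282.1  279. ]
290 47 [ 564.8 -282.7  299.2]
310 38 [ 567.6 -282.1  318.6]
330 83 [ 571.6 -284.   340.1]
350 85 [ 571.2 -283.8  359.9]
370 120 [ 568.7 -284.4  381.9]
-3.358107019058366 386.39528875462565 [array([ 557.70223722, -283.08534583,  209.4006094 ]), array([574.35889793, 128.31711458,  -1.45315799]), array([537.17773866, 315.97097229,   1.37546025])]
```

View pics/s2.png

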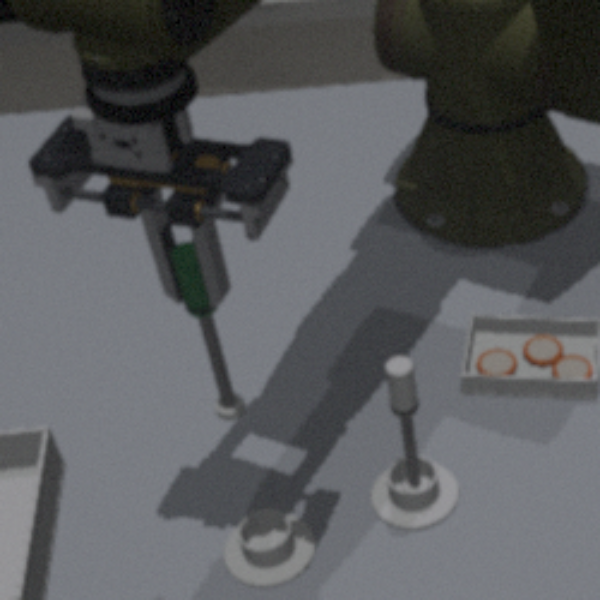

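Rod hangs straight in the grip (stem x/y constant with height), with its foot at z≈202. Now the detour to above the green column.

{"api": "send_rows", "payload": {"plan": [{"travel":[20,12,0],"delta_rot":[0,0,0],"fingers":1},{"travel":[36,22,0],"delta_rot":[0,0,0],"fingers":1},{"travel":[36,22,0],"delta_rot":[0,0,0],"fingers":1},{"travel":[36,22,0],"delta_rot":[0,0,0],"fingers":1},{"travel":[36,22,0],"delta_rot":[0,0,0],"fingers":1},{"travel":[34,22,0],"delta_rot":[0,0,0],"fingers":1},{"travel":[15,40,0],"delta_rot":[0,0,0],"fingers":1},{"travel":[15,40,0],"delta_rot":[0,0,0],"fingers":1},{"travel":[15,40,0],"delta_rot":[0,0,0],"fingers":1},{"travel":[15,40,0],"delta_rot":[0,0,0],"fingers":1},{"travel":[16,40,0],"delta_rot":[0,0,0],"fingers":1},{"travel":[16,40,0],"delta_rot":[0,0,0],"fingers":1},{"travel":[16,40,0],"delta_rot":[0,0,0],"fingers":1},{"travel":[-15,34,0],"delta_rot":[0,0,0],"fingers":1},{"travel":[-15,34,0],"delta_rot":[0,0,0],"fingers":1},{"travel":[-15,34,0],"delta_rot":[0,0,0],"fingers":1},{"travel":[-15,30,0],"delta_rot":[0,0,0],"fingers":1},{"travel":[-8.5,18,0],"delta_rot":[0,0,0],"fingers":1},{"travel":[0,0,0],"delta_rot":[0,0,0],"fingers":1},{"travel":[0,0,0],"delta_rot":[0,0,0],"fingers":1}]}}

```text
clock: 9.32
eef_pos: [538.0, 315.3, 350.1]
eef_rot: [-3.141, -0.0, 2.772]
wrist_force: [-1.1, 0.3, -1.3]
finger_gap: 25.6
```

```bash
python3 go.py [538,315,300] [538,315,245]
python3 - <<'E'
from h import *
c=camera("scene"); cv2.imwrite("pics/s3.png",cv2.resize(c["color"][20:270,300:550,::-1],None,fx=2.4,fy=2.4))
m=masks_of("rod_green","scene"); P=cloud(c,m[0]["region"])
for z in range(190,400,20):
    Q=P[(P[:,2]>z)&(P[:,2]<z+20)]
    if len(Q)>3: print(z,len(Q),np.median(Q,0).round(1))
for n in("scene","top"):
    c=camera(n)
    for t in("rod_green","column_green"): print(n,t,[(w(c,d["at"]).round(1),d["confidence"]) for d in tip_of(t,n)[:1]])
E
```

```text
t 9.32 pos [538.  315.3 350.1] rot [-3.1410e+00 -5.0000e-04  2.7717e+00] F [-1.1  0.3 -1.3] gap 25.6
[538,315,300] tool shift [-0.1 -0.2 50.1]
[538,315,245] tool shift [-0.  0. 55.]
190 23 [545.3 311.9 208.3]
210 64 [543.2 313.2 213.3]
230 39 [543.  314.1 239.6]
250 34 [542.3 314.8 260.9]
270 29 [542.7 314.3 280.3]
290 35 [542.5 314.9 301. ]
310 45 [547.2 312.1 323.5]
330 103 [548.6 310.8 339.9]
350 101 [548.1 310.7 361. ]
370 129 [543.6 314.  379.9]
scene rod_green [(array([536.1, 315.6, 203.5]), 0.96)]
scene column_green [(array([536.1, 314.1,   2.6]), 0.95)]
top rod_green []
top column_green [(array([541.3, 312.2,  -1.3]), 0.88)]
```

View pics/s3.png

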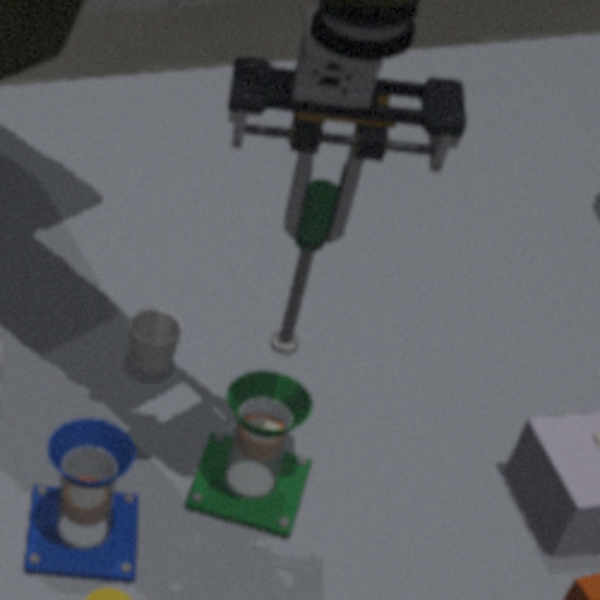

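Foot at (285,343) hangs directly above the green collar (270,400); the offset is ~1 mm against 11 mm of clearance. Descending.

{"api": "send_rows", "payload": {"plan": [{"travel":[0,0,20],"delta_rot":[0,0,0],"fingers":1},{"travel":[0,0,25],"delta_rot":[0,0,0],"fingers":1},{"travel":[0,0,25],"delta_rot":[0,0,0],"fingers":1},{"travel":[0,0,15],"delta_rot":[0,0,0],"fingers":1},{"travel":[0,0,10],"delta_rot":[0,0,0],"fingers":1},{"travel":[0,0,5],"delta_rot":[0,0,0],"fingers":1},{"travel":[0,0,0],"delta_rot":[0,0,0],"fingers":1}]}}

```text
clock: 10.6
eef_pos: [538.6, 315.7, 250.7]
eef_rot: [3.141, 0.0, 2.772]
wrist_force: [-0.2, -0.2, -1.0]
finger_gap: 25.7
```

{"api": "send_rows", "payload": {"plan": [{"travel":[0,0,4],"delta_rot":[0,0,0],"fingers":1},{"travel":[0,0,4],"delta_rot":[0,0,0],"fingers":1},{"travel":[0,0,4],"delta_rot":[0,0,0],"fingers":1},{"travel":[0,0,4],"delta_rot":[0,0,0],"fingers":1},{"travel":[0,0,4],"delta_rot":[0,0,0],"fingers":1}]}}

```text
clock: 11.22
eef_pos: [538.6, 315.7, 231.1]
eef_rot: [3.141, 0.001, 2.772]
wrist_force: [-1.5, -1.4, 6.3]
finger_gap: 25.4
```

{"api": "send_rows", "payload": {"plan": [{"travel":[0,0,4],"delta_rot":[0,0,0],"fingers":1},{"travel":[0,0,4],"delta_rot":[0,0,0],"fingers":1},{"travel":[0,0,4],"delta_rot":[0,0,0],"fingers":1},{"travel":[0,0,4],"delta_rot":[0,0,0],"fingers":1},{"travel":[0,0,4],"delta_rot":[0,0,0],"fingers":1},{"travel":[0,0,4],"delta_rot":[0,0,0],"fingers":1},{"travel":[0,0,4],"delta_rot":[0,0,0],"fingers":1},{"travel":[0,0,4],"delta_rot":[0,0,0],"fingers":1},{"travel":[0,0,4],"delta_rot":[0,0,0],"fingers":1}]}}

```text
clock: 12.35
eef_pos: [538.6, 315.8, 195.1]
eef_rot: [3.141, 0.001, 2.772]
wrist_force: [-1.5, -1.1, 5.5]
finger_gap: 25.5
```

{"api": "send_rows", "payload": {"plan": [{"travel":[0,0,2],"delta_rot":[0,0,0],"fingers":1},{"travel":[0,0,2],"delta_rot":[0,0,0],"fingers":1},{"travel":[0,0,1],"delta_rot":[0,0,0],"fingers":1}]}}

```text
clock: 12.72
eef_pos: [538.7, 315.7, 190.0]
eef_rot: [3.141, 0.001, 2.772]
wrist_force: [-1.4, -0.7, 5.4]
finger_gap: 25.6
```

{"api": "send_rows", "payload": {"plan": [{"travel":[0,0,1],"delta_rot":[0,0,0],"fingers":1},{"travel":[0,0,1],"delta_rot":[0,0,0],"fingers":1}]}}

```text
clock: 12.98
eef_pos: [538.7, 315.7, 188.1]
eef_rot: [3.141, 0.001, 2.772]
wrist_force: [-0.8, -2.1, 4.8]
finger_gap: 25.1
```

{"api": "send_rows", "payload": {"plan": [{"travel":[0,0,1],"delta_rot":[0,0,0],"fingers":1}]}}

```text
clock: 13.1
eef_pos: [538.7, 315.8, 187.3]
eef_rot: [3.141, 0.001, 2.772]
wrist_force: [-2.7, -1.9, 11.2]
finger_gap: 25.6
```

{"api": "send_rows", "payload": {"plan": [{"travel":[0,0,1],"delta_rot":[0,0,0],"fingers":1}]}}

```text
clock: 13.22
eef_pos: [538.9, 315.8, 187.2]
eef_rot: [3.14, 0.002, 2.772]
wrist_force: [-3.3, -1.8, 18.0]
finger_gap: 25.3
```

The force jumped to 18 N while the TCP stalled at 187.2 mm (predicted bottom: 187.4). I relieve the load and release.

{"api": "send_rows", "payload": {"plan": [{"travel":[0,0,-1.2],"delta_rot":[0,0,0],"fingers":1},{"travel":[0,0,0],"delta_rot":[0,0,0],"fingers":1},{"travel":[0,0,0],"delta_rot":[0,0,0],"fingers":0.4},{"travel":[0,0,0],"delta_rot":[0,0,0],"fingers":0.2},{"travel":[0,0,0],"delta_rot":[0,0,0],"fingers":-0.2},{"travel":[0,0,0],"delta_rot":[0,0,0],"fingers":-0.6},{"travel":[0,0,0],"delta_rot":[0,0,0],"fingers":-1},{"travel":[0,0,0],"delta_rot":[0,0,0],"fingers":-1},{"travel":[0,0,0],"delta_rot":[0,0,0],"fingers":-1},{"travel":[0,0,0],"delta_rot":[0,0,0],"fingers":-1}]}}

```text
clock: 14.48
eef_pos: [538.5, 315.7, 186.6]
eef_rot: [-3.142, -0.0, 2.772]
wrist_force: [-0.5, -0.6, -0.5]
finger_gap: 92.9
```

Run:
```python
from h import *
c=camera("scene"); cv2.imwrite("pics/s4.png",cv2.resize(c["color"][60:270,320:530,::-1],None,fx=2.8,fy=2.8))
m=masks_of("rod_green","scene"); P=cloud(c,m[0]["region"])
for z in range(130,240,15):
    Q=P[(P[:,2]>z)&(P[:,2]<z+15)]
    if len(Q)>3: print(z,len(Q),np.median(Q,0).round(1))
```

```text
130 51 [572.4 130.  131. ]
```

View pics/s4.png

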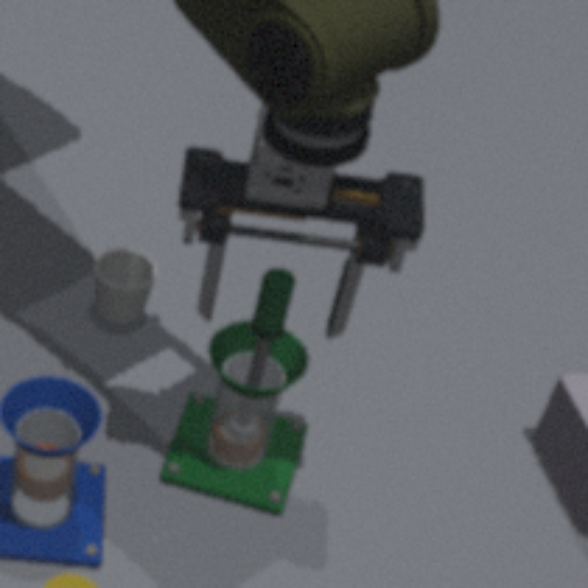

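The rod (handle at (275,300)) stands free in the green column. The discs are at the floor (240,440) and the fingers are clear. Retreating straight up.

{"api": "send_rows", "payload": {"plan": [{"travel":[0,0,-10],"delta_rot":[0,0,0],"fingers":-1},{"travel":[0,0,-25],"delta_rot":[0,0,0],"fingers":-1},{"travel":[0,0,-35],"delta_rot":[0,0,0],"fingers":-1},{"travel":[0,0,-35],"delta_rot":[0,0,0],"fingers":-1},{"travel":[0,0,-30],"delta_rot":[0,0,0],"fingers":-1},{"travel":[0,0,-15],"delta_rot":[0,0,0],"fingers":-1},{"travel":[0,0,0],"delta_rot":[0,0,0],"fingers":-1},{"travel":[0,0,0],"delta_rot":[0,0,0],"fingers":-1}]}}

```text
clock: 15.58
eef_pos: [538.4, 315.6, 335.2]
eef_rot: [-3.14, -0.001, 2.772]
wrist_force: [-0.7, -0.0, -0.7]
finger_gap: 94.5
```

Run:
```python
from h import *
c=camera("scene"); cv2.imwrite("pics/s5.png",cv2.resize(c["color"][60:270,320:530,::-1],None,fx=2.8,fy=2.8))
P=cloud(c,np.ones((420,560),bool)); P=P[np.hypot(P[:,0]-538,P[:,1]-315)<35]
for z in range(140,230,15):
    Q=P[(P[:,2]>z)&(P[:,2]<z+15)]
    if len(Q)>3: print(z,len(Q),np.median(Q,0).round(1),Q[:,2].max())
for t in ("rod_green","discs_green"): print([(w(c,d["at"]).round(1),round(d["confidence"],2)) for d in search_frame(t,"scene")])
print([w(c,d["at"]).round(1) for d in tip_of("rod_green","scene")])
```

```text
140 23 [543.3 314.3 146.2] 152.21070847642238
155 40 [549.  312.5 166. ] 169.9512975174315
170 58 [547.7 312.  178.8] 184.8498608537758
185 58 [548.6 311.8 193.5] 199.55391733995657
200 60 [548.5 311.  208.3] 214.80915227823857
215 75 [541.3 316.2 218.2] 221.70310116829717
[(array([541.4, 312.8, 186.5]), 0.71)]
[]
[]
```

View pics/s5.png

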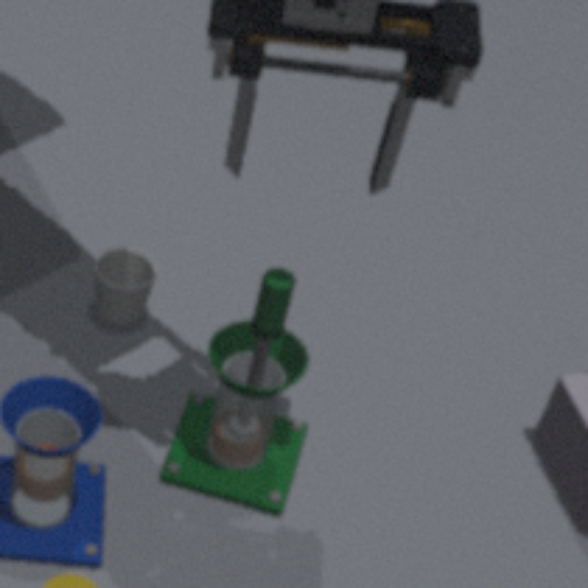

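The rod stands upright with its top at about 218 mm, as expected for 38 + 180. The discs are at the floor, the gripper is clear and the blue column is untouched.

```bash
python3 -c "
from cell import manip; print(manip.sign_off())"
```

```text
the job is handed in; nothing more can be done
None
```

The job is done and handed in: the disc stack is pushed to the bottom of the green column, and the green-handled rod is left standing in it. It took about 15.7 s of the 42 s allowed.

I lifted the rod straight out of its cup. I then carried it high, around the robot side of the blue column, and lowered it into the green one. The discs slid at a force reading of about 5 to 6 N. At a tool height of 187.2 mm (187.4 mm predicted for the bottom) the arm stopped and the force rose to 18 N. I then eased off, opened the gripper and moved straight up.

**Last checks:**
- **Rod:** it stands upright and free, with its top at about 218 mm, which matches a rod standing on bottomed-out discs.
- **Discs:** the picture shows them on the column floor.
- **Gripper:** it was open, above the rod and clear of it, with only about 1 N on the wrist.
- **Blue column:** the rod was kept well away from it, and it looks unchanged in the picture.

**Checks that failed:** in the final picture the networks found neither the discs nor the rod's foot, and just before that the rod mask landed on the blue column. For the final state I therefore relied on the depth readings, the force and the pictures.

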